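Feed one wheel blank from the stack into the green bay

TASK

Push the red button of the wheel-blank dispenser all the way in once, so that a single metal blank comes out onto the deck, and let the button spring back. Then nudge that blank sideways along the deck with the fingertips until it lies wholly inside the bay with the green floor. Do not pick anything up, leave the other blanks in the magazine and do not disturb the things standing around.

Things in the scene. Friction and masses are not known exactly. Their poses are not given: they have to be found in the camera images.
- jig: plywood dispenser fixed to the bench. Origin on the bench top under the magazine's centre; x axis: the direction in which blanks come out (away from the robot, within 0.35 rad), y left, z up. Deck top 16 mm above the bench. Magazine: upright square tower, 49 x 49 mm, top 58 mm above the bench, holding 3 stacked blanks; red push button on its -x side.
- channel (a point): middle of the cross deck, on the deck top, 45 mm in +x from the magazine's axis: a channel along the dispenser's y, open on top, clear width 66 mm in x, clear length 188 mm in y, walls 6 mm thick and 16 mm high above the deck. A pressed-out blank lies near here (centre -5 to +5 mm in x). Its two ends are the bays, centres 64 mm to either side; nothing but the edge of the coloured floor divides them off.
- plunger_face (a point): centre of the outer face of the red round push button (38 mm diameter, 10 mm thick, on a rod) on the dispenser's -x side, 22 mm above the bench, 104 mm from the magazine's axis when out. The face looks along the dispenser's -x and the button moves with it; free bench lies below and behind.
- plunger (a joint): travel of the red button: 0 fully out, 0.044 m fully in (pushed along the dispenser's +x, level). A spring resists with about 2 N at first and 4 to 5 N fully in, and returns it when let go. A full stroke pushes out the lowest blank; after the return the next one drops down.
- green_card: green rectangle, 66 mm (x) by 60 mm (y), the flat floor of one bay (left or right, it varies). Origin at its centre on the deck, axes parallel to the dispenser's.
- orange_card: orange rectangle, 66 mm (x) by 60 mm (y), the flat floor of the other bay, which stays empty. Origin at its centre on the deck, axes parallel to the dispenser's.
- blank_1: lowest wheel blank of the stack: a plain grey aluminium disc, 36 mm diameter, 12 mm thick, about 33 g. Origin: centre of its underside; z up.
- blank_2: second wheel blank of the stack: a plain grey aluminium disc, 36 mm diameter, 12 mm thick, about 33 g. Origin: centre of its underside; z up.
- blank_3: top wheel blank of the stack: a plain grey aluminium disc, 36 mm diameter, 12 mm thick, about 33 g. Origin: centre of its underside; z up.
- magazine (a point): axis of the magazine at deck height, where the lowest blank starts.
- offcut: loose wood offcut 32 x 45 x 18 mm lying to the left of the magazine, a bystander. Origin: centre of its underside.
- tape_roll: roll of masking tape, 100 mm diameter, 25 mm high, lying flat to the right of the magazine, a bystander. Origin: centre of its underside.
- screw_tin: green tin can, 57 mm diameter, 72 mm high, at the back of the bench, a bystander. Origin: centre of its underside.
- dowel_pin: short round wooden dowel standing on end, 16 mm diameter, 75 mm high, to the left of the magazine, a bystander. Origin: centre of its underside.

How it is judged:
On the way:
1. the button is pushed fully in and the lowest blank is out on the cross deck (value of joint plunger above 0.04 m and x of blank_1 in the frame of jig above 0.034 m), for 0.05 s.
At the end, for the whole second after the job is handed in: The lowest blank lies flat and still in the green bay, centre within 18 mm (its x) and 15 mm (its y) of the green floor's centre; the button is out to within 4 mm; the other two blanks are within 8 mm of the magazine's axis and the next one has dropped onto the deck (x of blank_1 in the frame of green_card between -0.018 and 0.018 m and y of blank_1 in the frame of green_card between -0.015 and 0.015 m and z of blank_1 in the frame of green_card between -0.004 and 0.004 m and angle between blank_1's own z axis and vertical below 0.1 rad and linear speed of blank_1 below 0.01 m/s and value of joint plunger below 0.004 m and horizontal distance between each of blank_2, blank_3 and magazine below 0.008 m and height (world z) of blank_2 below 0.02 m); the robot touches nothing.
It fails at once if a second blank was pushed out of the magazine, or one was taken out of it (horizontal distance between any of blank_2, blank_3 and magazine above 0.015 m or height (world z) of blank_2 above 0.038 m or height (world z) of blank_3 above 0.05 m).
It fails at once if the blank was lifted off the deck or tipped up (height (world z) of blank_1 above 0.028 m or angle between blank_1's own z axis and vertical above 0.7 rad).
It fails at once if a bystander was moved by more than 15 mm (distance of any of offcut, tape_roll, screw_tin, dowel_pin from where it was at the start of the episode above 0.015 m).
It fails at once if the blank left the deck (height (world z) of blank_1 below 0.01 m).
It also fails if it takes over 43 s, if anything falls off the work surface, if the arm or the gripper's body presses on something with over 40 N, if the wrist force passes 120 N, or if a joint passes its speed limit or range.

ROBOT

A 7-joint arm with a two-finger parallel gripper is mounted at the origin on a cart in front of the work surface, level with it; the furniture and walls round the work are solid. World frame = base frame: x ahead of the robot, y to its left, z up, the work surface at z = 0. Lengths are in m, angles in rad, forces in N, time in s.
With the tool pointing down it reaches from about 0.4 to 0.85 m from the base axis. Payload 4.5 kg.
Tool frame: the origin (TCP) lies midway between the tips of the shut fingers; the grasp point (between the pads) lies 19 mm behind it; z points along the fingers, y is the line along which they close (so a half turn about z gives the same grasp; the last joint's range is limited). The gripper opens to 85 mm and grips with 20 to 120 N. Pads are 22 mm wide; open, the fingers measure 114 mm over their backs; the gripper's body (76 mm by 85 mm) begins 54 mm behind the grasp point. The pads swing forward as they close: fully open they stand 13 mm farther back than shut.
Start: joints at [1.269, 0.689, -0.195, 1.565, 0.157, 0.902, -0.215], TCP at [0.206, -0.59, 0.231] pointing down, gripper open.
Joint ranges: [-3.01, 3.01], [-0.46, 2.08], [-1.47, 1.51], [0.13, 2.56], [-1, 4.14], [0.04, 2.09], [-2.66, 2.66]. Speed limits (rad/s): [2.57, 2.57, 3.14, 3.14, 3.14, 3.14, 3.14].

INTERFACE

Orientations are given as a rotation vector (axis times angle).
In Python, from workcell import * gives the robot as it stands. The module is installed in compiled form; this text tells all that it offers.
- The arm moves only by the tool servo_tool, never from a script. Its argument "increments" is a list of rows, each a list of 7 numbers: the shift along the tool's x, y, z in mm, then the turn, a rotation vector about the tool's x, y, z in rad, then the opening, from 0 (shut) to 1 (fully open). In form: [[tx, ty, tz, ax, ay, az, gripper], ...]. A call has 1 to 8 rows; each row shifts and turns the commanded pose from where the row before left it, along the tool's axes as they then stand; what a row does not reach is not made up. A row lasts 1/12 s, in which the tool goes at most 41.7 mm and 7.16 degrees, less where a joint would pass 70% of its speed; a pose out of reach is approached as far as the arm can. A call with a gripper value outside its range is refused whole. The fingers move at their own pace and stop on an object; "force" is the grip in N (left out, the last holds). Time passes only in rows, so rows that do not move let the fingers close. It gives the time, the measured TCP pose, the force, the opening and the grip force at its end, in the units of the state.
- get_obs(): the state, without advancing time (a new reading comes with each control period).
- get_image(name): name is "side" or "top"; returns the picture (420x560x3 uint8, red, green, blue); there is no depth.
- camera_params(name): a dict with "camera_matrix" (3x3 intrinsics, pixels), "distortion" ([k1, k2, p1, p2, k3] as OpenCV has them; the pictures are not rectified), "R" (3x3) and "t" (3): a world point X has camera coordinates R X + t. Camera axes: x right, y down, z forward; pixel columns grow to the right and rows downward; lengths in m; the calibration is good to about 2 mm. A picture is of the moment at which its call begins. camera_params takes no time and is no camera call.
- hand_in(): hands the job in; it is judged then, once.
The state is a dict: "time_s": time; "joint_positions": joint angles; "qvel": joint speeds; "effort": joint torques, N m; "ee_pos": TCP position; "ee_rot": TCP orientation; "contact_force": force on the tool from outside, world axes, zero at the start; "ft_torque": the same for the moment, N m; "width": finger opening in m; "finger_force": force on a finger pad.
Only numpy, scipy, OpenCV 4.12 (cv2) and the standard library are available. Lean on these libraries where they do the work, as an engineer would, in place of code of your own. Each camera call takes 0.05 s, during which the arm holds its last target. There are 200 camera calls.

## Working session

There is one attempt and no reset: what is moved stays moved. The work goes in short steps, Python scripts to look and compute and a tool call to move; the robot and the scene stay as the last step left them, time stands still between calls to the robot, and variables do not carry over. Pictures are saved under pics/ and viewed, at most 10 in all, crops included, and the job is handed in when it is done.

Besides the shell and the picture viewer there is one more tool, called after "Emit:" as name(argument=value, ...), one argument or row to a line, values as JSON. servo_tool: Moves the arm, as the interface text tells. Its arguments: {"type":"object","properties":{"increments":{"type":"array","items":{"type":"array","items":{"type":"number"}}},"force":{"type":"number"}},"required":["increments"]}

```bash
mkdir -p pics; cat > h.py <<'E'
from workcell import *
import numpy as np, cv2
def save(n,f):
    im=get_image(n); cv2.imwrite('pics/'+f,im[:,:,::-1]); return im
def ray(n,uv,z):
    c=camera_params(n); R=np.array(c['R']);t=np.array(c['t'])
    p=cv2.undistortPoints(np.array([[uv]],float),np.array(c['camera_matrix']),np.array(c['distortion']))[0,0]
    d=R.T@np.array([p[0],p[1],1]); o=-R.T@t
    return o+d*(z-o[2])/d[2]
def blobs(im,lo,hi,n,z,amin=60):
    m=cv2.inRange(cv2.cvtColor(im,cv2.COLOR_RGB2HSV),lo,hi)
    k,l,s,c=cv2.connectedComponentsWithStats(m)
    for i in range(1,k):
        if s[i,4]>amin: print(n,'px',c[i].round(1),'box',s[i],'xyz',ray(n,c[i],z).round(4))
E
python3 - <<'E'
from h import *
for n in('top','side'):
    im=save(n,n+'0.png')
    for nm,lo,hi,z in(('red',(0,150,80),(6,255,255),.022),('orange',(8,120,100),(22,255,255),.016),('green',(40,80,50),(85,255,255),.016)):
        print(nm); blobs(im,lo,hi,n,z)
    c=camera_params(n); print('cam',-np.array(c['R']).T@c['t'])
o=get_obs(); print(o['time_s'],o['ee_pos'],o['ee_rot'],o['width'])
E
```

```text
red
top px [553.9 174. ] box [545 161  15  31 287] xyz [ 0.7222 -0.5656  0.022 ]
top px [341.2 293. ] box [333 290  17   7  88] xyz [ 0.471  -0.0821  0.022 ]
orange
top px [496.3 144.4] box [ 413  106  147   96 6878] xyz [ 0.7957 -0.4497  0.016 ]
top px [287.6 127. ] box [ 146  112  270   49 3497] xyz [0.8513 0.0235 0.016 ]
top px [304.9 278.2] box [  145   132   339   288 55165] xyz [ 0.5046 -0.0044  0.016 ]
top px [148.7 208.1] box [146 196   9  20 106] xyz [0.67   0.3421 0.016 ]
top px [159.  244.5] box [ 145  217   31   51 1356] xyz [0.5874 0.3182 0.016 ]
top px [167.6 221.1] box [161 218  13   9  84] xyz [0.6393 0.2996 0.016 ]
top px [388.  255.8] box [374 250  29  11 236] xyz [ 0.5491 -0.1904  0.016 ]
top px [388.5 270.9] box [373 262  32  22 563] xyz [ 0.516  -0.1895  0.016 ]
top px [160. 282.] box [145 268  31  31 793] xyz [0.5051 0.315  0.016 ]
top px [159.1 335. ] box [ 143  300   33   70 2160] xyz [0.3923 0.3153 0.016 ]
green
top px [519.6 193.9] box [512 185  15  18  91] xyz [ 0.6804 -0.4906  0.016 ]
top px [512.4 198. ] box [505 190  15  17 102] xyz [ 0.6716 -0.4739  0.0
[... 863 characters left out ...]
.2 317.6] box [262 306  47  24 808] xyz [ 0.5244 -0.1963  0.016 ]
side px [534.5 323.3] box [ 493  306   67   47 1497] xyz [ 0.8263 -0.4174  0.016 ]
side px [121.6 413.7] box [113 406  19  14 188] xyz [ 0.2679 -0.2384  0.016 ]
green
side px [318.  201.4] box [311 194  17  16 160] xyz [0.7879 0.0866 0.016 ]
side px [460.8 284.7] box [ 421  245   82   64 2526] xyz [ 0.8089 -0.2906  0.016 ]
side px [312.2 267.9] box [294 257  38  23 461] xyz [ 0.6302 -0.115   0.016 ]
side px [265.3 408.8] box [257 394  19  26 134] xyz [ 0.4208 -0.3185  0.016 ]
cam [ 0.27909604 -0.60281464  0.45316348]
0.1 [ 0.20570813 -0.58953738  0.23054905] [-3.09576152e+00 -5.24763026e-01  6.23365284e-04] 0.08536442294903396
```

View pics/top0.png

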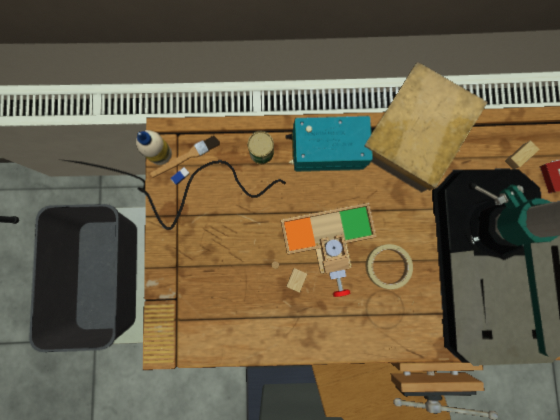

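View pics/side0.png

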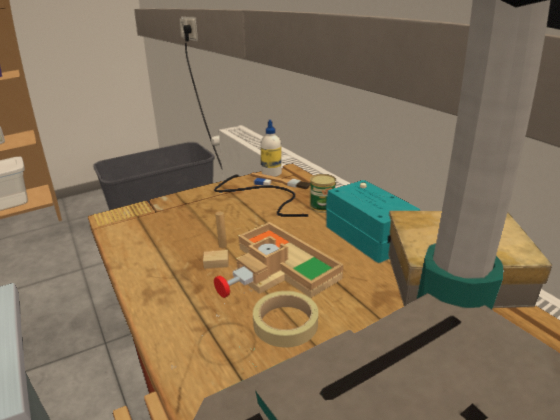

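The top view shows the button at (341,293), the magazine at (334,248), the green bay on the right at (356,223) and the orange bay on the left at about (298,233). The tape roll is at (389,267), the offcut at (297,281) and the dowel at (275,265). The side view agrees: button at (221,286), green at (312,268).

```bash
cat >> h.py <<'E'
def tooldelta(target,yaw):
    from scipy.spatial.transform import Rotation as Ro
    o=get_obs(); R=Ro.from_rotvec(o['ee_rot']); x=R.as_matrix()[:,0]
    d=R.inv().apply(np.array(target)-o['ee_pos'])*1000
    T=Ro.from_matrix(np.column_stack([[np.cos(yaw),np.sin(yaw),0],[np.sin(yaw),-np.cos(yaw),0],[0,0,-1]]))
    print('t',o['time_s'],'pos',o['ee_pos'].round(4),'yaw',np.arctan2(x[1],x[0]).round(3),'tool d mm',d.round(1),'rot',(R.inv()*T).as_rotvec().round(3))
E
python3 - <<'E'
from h import *
im=cv2.imread('pics/top0.png')[:,:,::-1]
blobs(im,(4,210,180),(14,255,255),'top',.016,150)
blobs(im,(45,120,60),(80,255,255),'top',.016,300)
im2=cv2.imread('pics/side0.png')[:,:,::-1]
blobs(im2,(4,210,150),(14,255,255),'side',.016,100)
for n,uv,z in(('top',(334,248),.052),('top',(298,233),.016),('top',(389,267),.025),('top',(297,281),.018),('top',(275,265),.075)): print(uv,ray(n,uv,z).round(4))
g=np.array([.6243,-.1217]);o_=ray('top',(298,233),.016)[:2]
v=o_-g; yaw=np.arctan2(-v[0],v[1]); print('yaw',yaw,'dist',np.linalg.norm(v),'mid',(g+o_)/2)
tooldelta([.425,-.09,.23],yaw)
E
```

```text
top px [299.1 233.4] box [286 218  28  32 653] xyz [0.604 0.005 0.016]
top px [355.4 222.8] box [340 207  32  33 781] xyz [ 0.6245 -0.1221  0.016 ]
(334, 248) [ 0.568  -0.0667  0.052 ]
(298, 233) [0.6049 0.0075 0.016 ]
(389, 267) [ 0.5246 -0.1887  0.025 ]
(297, 281) [0.4989 0.0133 0.018 ]
(275, 265) [0.535  0.0608 0.075 ]
yaw 0.14907174382692387 dist 0.130636078855198 mid [ 0.61459895 -0.05710638]
t 0.1 pos [ 0.2057 -0.5895  0.2305] yaw 0.336 tool d mm [ 371.7 -399.4    1.2] rot [-0.002  0.     0.187]
```

Emit:
servo_tool(
  increments=[
    [23,-25,0,0,0,0,0],
    [23,-25,0,0,0,0,0],
    [23,-25,0,0,0,0,0],
    [23,-25,0,0,0,0,0],
    [23,-25,0,0,0,0,0],
    [23,-25,0,0,0,0,0],
    [23,-25,0,0,0,0,0],
    [23,-25,0,0,0,0,0],
  ],
)

```text
time_s: 0.77
ee_pos: [0.314, -0.339, 0.2312]
ee_rot: [-3.097, -0.525, 0.0]
contact_force: [1.3, 0.0, 0.2]
width: 0.0002
finger_force: 0.0
```

Emit:
servo_tool(
  increments=[
    [23,-25,0,0,0,0,0],
    [23,-25,0,0,0,0,0],
    [23,-25,0,0,0,0,0],
    [23,-25,0,0,0,0,0],
    [23,-25,0,0,0,0,0],
    [23,-25,0,0,0,0,0],
    [0,0,0,0,0,0.088,0],
    [0,0,0,0,0,0.088,0],
  ],
)

```text
time_s: 1.43
ee_pos: [0.3956, -0.151, 0.2312]
ee_rot: [-3.13, -0.253, -0.001]
contact_force: [-1.5, -0.6, -0.7]
width: 0.0
finger_force: 0.0
```

```bash
python3 - <<'E'
from h import *
print(get_obs()['width'])
tooldelta([.428,-.089,.10],.16)
E
```

```text
3.4153850705257076e-05
t 1.4333 pos [ 0.3956 -0.151   0.2312] yaw 0.161 tool d mm [ 41.9 -55.9 131.3] rot [-0.001 -0.     0.001]
```

Emit:
servo_tool(
  increments=[
    [14,-18.6,0,0,0,0,0],
    [14,-18.6,0,0,0,0,0],
    [14,-18.6,0,0,0,0,0],
    [0,0,33,0,0,0,0],
    [0,0,33,0,0,0,0],
    [0,0,33,0,0,0,0],
    [0,0,32,0,0,0,0],
    [0,0,0,0,0,0,0],
  ],
)

```text
time_s: 2.1
ee_pos: [0.4242, -0.0909, 0.0955]
ee_rot: [-3.129, -0.252, 0.016]
contact_force: [-0.6, -0.1, 0.1]
width: -0.0001
finger_force: 0.0
```

```bash
python3 - <<'E'
from h import *
im=save('side','a.png')
cv2.imwrite('pics/side1.png',cv2.resize(im[180:360,130:370,::-1],None,fx=3,fy=3))
blobs(im,(0,150,80),(6,255,255),'side',.022)
tooldelta([.428,-.089,.018],.16)
E
```

```text
side px [221.5 286. ] box [214 276  16  22 244] xyz [ 0.4723 -0.0828  0.022 ]
t 2.15 pos [ 0.4251 -0.0913  0.0981] yaw 0.16 tool d mm [ 3.8 -1.7 80.1] rot [-0.002  0.007  0.   ]
```

View pics/side1.png

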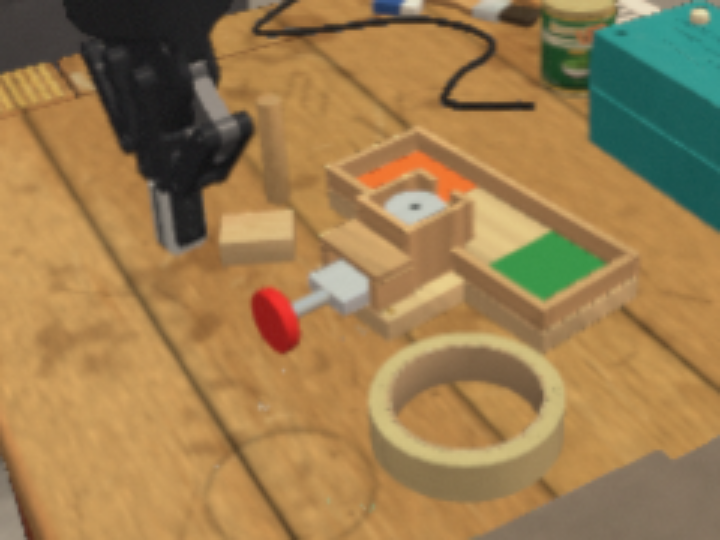

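The gripper hangs behind the button (crop (275,320)), and the lane to the plunger is free. Next I lower and push.

Emit:
servo_tool(
  increments=[
    [0,-1.5,27,0,0,0,0],
    [0,0,27,0,0,0,0],
    [0,0,27,0,0,0,0],
    [0,0,0,0,0,0,0],
    [10,0,0,0,0,0,0],
    [10,0,0,0,0,0,0],
    [5,0,0,0,0,0,0],
    [0,0,0,0,0,0,0],
  ],
)

```text
time_s: 2.82
ee_pos: [0.4569, -0.0871, 0.0392]
ee_rot: [-3.131, -0.251, 0.0]
contact_force: [1.0, 0.5, -0.1]
width: 0.0001
finger_force: 0.0
```

Emit:
servo_tool(
  increments=[
    [5,0,0,0,0,0,0],
    [5,0,0,0,0,0,0],
    [5,0,0,0,0,0,0],
    [5,0,0,0,0,0,0],
    [5,0,0,0,0,0,0],
    [0,0,0,0,0,0,0],
  ],
)

```text
time_s: 3.32
ee_pos: [0.4771, -0.0837, 0.0379]
ee_rot: [3.132, 0.25, -0.015]
contact_force: [-4.6, -0.8, 9.7]
width: 0.0001
finger_force: 5.0
```

```bash
python3 - <<'E'
from h import *
im=save('top','b.png')
blobs(im,(0,150,80),(6,255,255),'top',.022)
im=save('side','b2.png')
cv2.imwrite('pics/side2.png',cv2.resize(im[180:360,130:370,::-1],None,fx=3,fy=3))
tooldelta([.571-.071*.987,-.066-.071*.16,.018],.16); print(get_obs()['contact_force'])
E
```

```text
top px [553.9 174. ] box [545 161  15  31 290] xyz [ 0.7221 -0.5655  0.022 ]
t 3.4167 pos [ 0.4771 -0.0837  0.0379] yaw 0.16 tool d mm [24.7 -2.4 19.7] rot [-0.001  0.009 -0.   ]
[-3.65349433 -0.7636417  10.22501639]
```

View pics/side2.png

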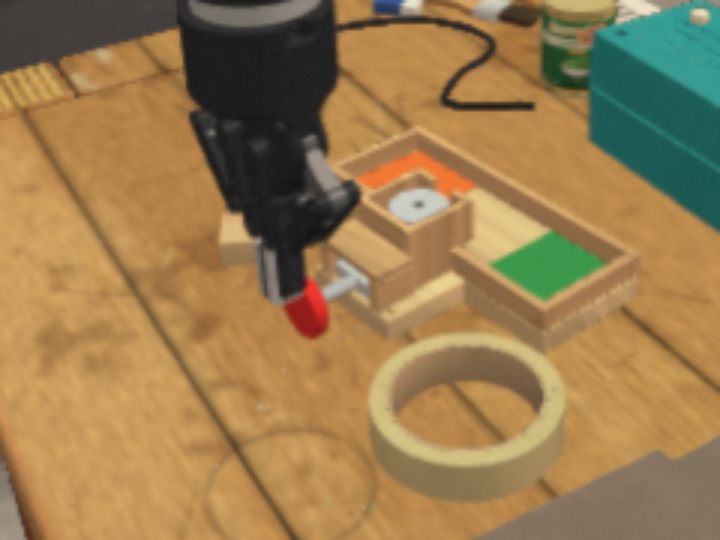

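The fingertip sits on the button's upper rim because the descent was clipped: z is 0.038 instead of 0.018. I'll back off, lower properly and push again.

Emit:
servo_tool(
  increments=[
    [-10,0,0,0,0,0,0],
    [-10,0,0,0,0,0,0],
    [-10,0,0,0,0,0,0],
    [-15,0,0,0,0,0,0],
    [0,-1,5,0,0,0,0],
    [0,-1,5,0,0,0,0],
    [0,0,5,0,0,0,0],
    [0,0,0,0,0,0,0],
  ],
)

```text
time_s: 4.08
ee_pos: [0.4356, -0.0883, 0.0258]
ee_rot: [-3.13, -0.254, 0.013]
contact_force: [-0.6, -0.1, 0.7]
width: -0.0003
finger_force: 0.0
```

```bash
python3 - <<'E'
from h import *
tooldelta([.571-.071*.987,-.066-.071*.16,.018],.16); print(get_obs()['contact_force'])
im=save('side','c2.png')
blobs(im,(0,150,80),(6,255,255),'side',.022)
E
```

```text
t 4.0833 pos [ 0.4356 -0.0883  0.0258] yaw 0.162 tool d mm [66.3 -0.3  7.2] rot [-0.002  0.008  0.002]
[-0.56006745 -0.12795137  0.67549293]
side px [221.4 285.8] box [214 275  16  23 247] xyz [ 0.4724 -0.0823  0.022 ]
```

Button is back out. I'll lower 7 mm more and advance about 66 mm.

Emit:
servo_tool(
  increments=[
    [0,0,4,0,0,0,0],
    [0,0,4,0,0,0,0],
    [8,0,0,0,0,0,0],
    [8,0,0,0,0,0,0],
    [6,0,0,0,0,0,0],
    [6,0,0,0,0,0,0],
    [5,0,0,0,0,0,0],
    [5,0,0,0,0,0,0],
  ],
)

```text
time_s: 4.8
ee_pos: [0.4717, -0.0828, 0.0199]
ee_rot: [-3.13, -0.251, 0.021]
contact_force: [-2.7, 0.1, 3.0]
width: -0.0001
finger_force: 1.7
```

Emit:
servo_tool(
  increments=[
    [5,0,0,0,0,0,0],
    [5,0,0,0,0,0,0],
    [5,0,0,0,0,0,0],
    [4,0,0,0,0,0,0],
    [4,0,0,0,0,0,0],
    [3,0,0,0,0,0,0],
    [0,0,0,0,0,0,0],
  ],
)

```text
time_s: 5.38
ee_pos: [0.4974, -0.0787, 0.0196]
ee_rot: [-3.13, -0.251, 0.02]
contact_force: [-3.4, 0.2, 4.0]
width: -0.0001
finger_force: 2.1
```

```bash
python3 - <<'E'
from h import *
tooldelta([.571-.071*.987,-.066-.071*.16,.018],.16); print(get_obs()['contact_force'])
im=save('side','d.png')
cv2.imwrite('pics/side3.png',cv2.resize(im[180:360,130:370,::-1],None,fx=3,fy=3))
E
```

```text
t 5.3833 pos [ 0.4974 -0.0787  0.0196] yaw 0.16 tool d mm [ 3.8 -0.8  1.5] rot [-0.002  0.013 -0.   ]
[-3.39488239  0.24757164  3.998046  ]
```

View pics/side3.png

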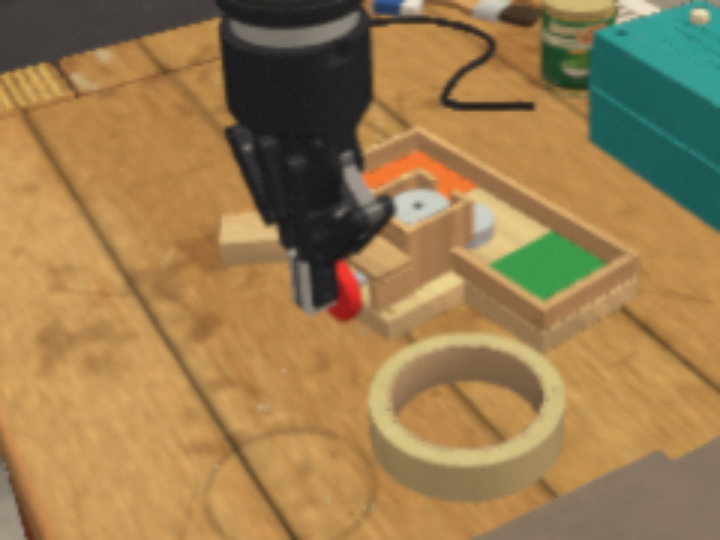

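The blank is emerging next to the magazine at crop (480,225). I'll keep going until the end stop.

Emit:
servo_tool(
  increments=[
    [3,0,0,0,0,0,0],
    [3,0,0,0,0,0,0],
    [0,0,0,0,0,0,0],
    [0,0,0,0,0,0,0],
  ],
)

```text
time_s: 5.77
ee_pos: [0.4994, -0.0785, 0.0193]
ee_rot: [3.131, 0.251, -0.03]
contact_force: [-9.8, 0.6, 9.2]
width: 0.0001
finger_force: 5.3
```

Emit:
servo_tool(
  increments=[
    [3,0,0,0,0,0,0],
    [2,0,0,0,0,0,0],
    [0,0,0,0,0,0,0],
  ],
)

```text
time_s: 6.02
ee_pos: [0.4994, -0.0786, 0.0191]
ee_rot: [3.129, 0.25, -0.045]
contact_force: [-18.1, 0.4, 14.5]
width: 0.0001
finger_force: 9.3
```

It has hit the stop: no motion, force rising, and the TCP is where full travel predicts. Retract and lift.

Emit:
servo_tool(
  increments=[
    [-8,0,0,0,0,0,0],
    [-10,0,0,0,0,0,0],
    [-12,0,0,0,0,0,0],
    [-15,0,0,0,0,0,0],
    [-15,0,0,0,0,0,0],
    [-15,0,0,0,0,0,0],
    [0,0,-20,0,0,0,0],
    [0,0,-20,0,0,0,0],
  ],
)

```text
time_s: 6.68
ee_pos: [0.4354, -0.0892, 0.0601]
ee_rot: [3.131, 0.253, -0.019]
contact_force: [0.7, 0.2, -0.5]
width: -0.0001
finger_force: 0.0
```

Emit:
servo_tool(
  increments=[
    [0,0,-20,0,0,0,0],
    [0,0,-20,0,0,0,0],
    [0,0,-20,0,0,0,0],
    [0,0,-20,0,0,0,0],
    [0,0,0,0,0,0,0],
  ],
)

```text
time_s: 7.1
ee_pos: [0.44, -0.0888, 0.1434]
ee_rot: [-3.13, -0.249, 0.003]
contact_force: [0.6, -0.5, 0.1]
width: 0.0002
finger_force: 0.0
```

```bash
python3 - <<'E'
from h import *
im=save('top','e.png')
a=cv2.resize(im[180:320,260:400,::-1],None,fx=4,fy=4)
im=save('side','e2.png'); blobs(im,(0,150,80),(6,255,255),'side',.022)
cv2.imwrite('pics/e3.png',a); cv2.imwrite('pics/side4.png',cv2.resize(im[180:360,130:370,::-1],None,fx=3,fy=3))
# target: 42 mm to the +y side of channel, x=0
y=np.array([-.16,.987]); T=np.array([.615,-.0585])+.042*y
tooldelta([*T,.12],.16); print(get_obs()['contact_force'])
E
```

```text
side px [221.5 285.9] box [214 276  16  22 243] xyz [ 0.4723 -0.0827  0.022 ]
t 7.2 pos [ 0.4381 -0.089   0.1409] yaw 0.159 tool d mm [179.5 -44.1  19.8] rot [-0.002  0.007 -0.001]
[ 0.48577192 -0.31551164 -0.68175753]
```

View pics/e3.png

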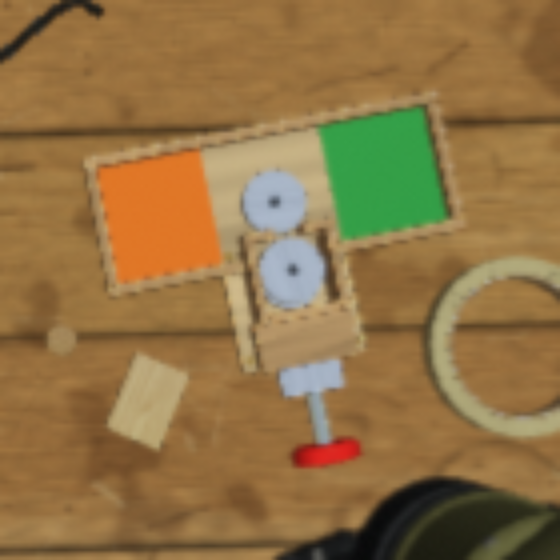

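View pics/side4.png

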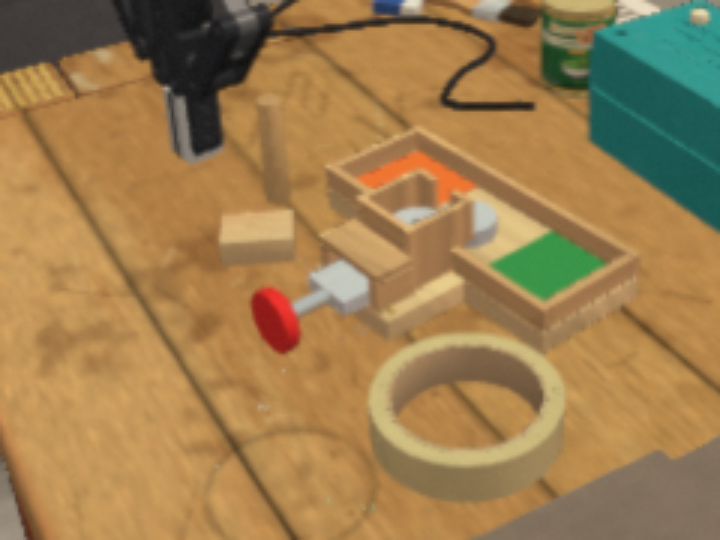

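The blank is out on the middle deck (crop (274,201)), the button is back out, and the stack has dropped (the hole in the top disc now sits lower in the tower). Next I move over the deck on the orange side of the blank.

Emit:
servo_tool(
  increments=[
    [22,-5.5,0,0,0,0,0],
    [22,-5.5,0,0,0,0,0],
    [22,-5.5,0,0,0,0,0],
    [22,-5.5,0,0,0,0,0],
    [22,-5.5,0,0,0,0,0],
    [22,-5.5,0,0,0,0,0],
    [22,-5.5,0,0,0,0,0],
    [22,-5.5,0,0,0,0,0],
  ],
)

```text
time_s: 7.87
ee_pos: [0.6039, -0.017, 0.1369]
ee_rot: [-3.13, -0.251, 0.019]
contact_force: [0.9, 0.5, 0.9]
width: -0.0004
finger_force: 0.0
```

Emit:
servo_tool(
  increments=[
    [0,0,10,0,0,0,0],
    [0,0,10,0,0,0,0],
    [0,0,10,0,0,0,0],
    [0,0,10,0,0,0,0],
    [0,0,10,0,0,0,0],
    [0,0,10,0,0,0,0],
    [0,0,0,0,0,0,0],
  ],
)

```text
time_s: 8.45
ee_pos: [0.6005, -0.0181, 0.0761]
ee_rot: [-3.13, -0.251, 0.024]
contact_force: [0.2, -0.8, 0.2]
width: -0.0001
finger_force: 0.0
```

```bash
python3 - <<'E'
from h import *
b=ray('top',(328.5,230.2),.028); print('blank',b)
R=np.array([[.987,.16],[-.16,.987]]); print('blank jig rel channel',R@(b[:2]-[.615,-.0585]))
y=R[1]; T=np.array([.615,-.0585])+.042*y-.004*R[0]
tooldelta([*T,.021],.16)
im=save('side','f2.png')
cv2.imwrite('pics/side5.png',cv2.resize(im[160:340,170:410,::-1],None,fx=3,fy=3))
E
```

```text
blank [ 0.60846075 -0.05958699  0.028     ]
blank jig rel channel [-6.62815718e-03 -2.65766817e-05]
t 8.45 pos [ 0.6005 -0.0181  0.0761] yaw 0.16 tool d mm [ 4.7  0.4 55.1] rot [-0.002  0.015  0.   ]
```

View pics/side5.png

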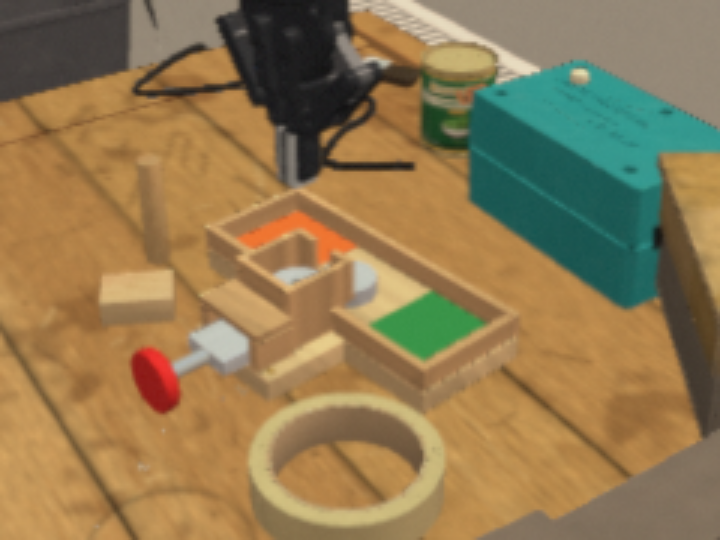

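The fingers stand above the boundary between orange and centre, clear of the tower, and the blank is at crop (358,285). I'll descend to just above the deck.

Emit:
servo_tool(
  increments=[
    [4,0,8,0,0,0,0],
    [0,0,8,0,0,0,0],
    [0,0,8,0,0,0,0],
    [0,0,8,0,0,0,0],
    [0,0,8,0,0,0,0],
    [0,0,6,0,0,0,0],
    [0,0,4,0,0,0,0],
    [0,0,0,0,0,0,0],
  ],
)

```text
time_s: 9.17
ee_pos: [0.6051, -0.0168, 0.0274]
ee_rot: [-3.13, -0.251, 0.02]
contact_force: [-0.4, -0.1, 0.5]
width: -0.0001
finger_force: 0.0
```

```bash
python3 - <<'E'
from h import *
R=np.array([[.987,.16],[-.16,.987]]); T=np.array([.615,-.0585])-.031*R[1]-.004*R[0]
tooldelta([*T,.0215],.16); print(get_obs()['contact_force'])
E
```

```text
t 9.1667 pos [ 0.6051 -0.0168  0.0274] yaw 0.16 tool d mm [-0.8 73.7  5.8] rot [-0.002  0.012  0.   ]
[-0.42338108 -0.05489034  0.50828306]
```

Emit:
servo_tool(
  increments=[
    [0,0,3,0,0,0,0],
    [0,0,3,0,0,0,0],
    [0,0,0,0,0,0,0],
    [0,5,0,0,0,0,0],
    [0,5,0,0,0,0,0],
    [0,5,0,0,0,0,0],
    [0,5,0,0,0,0,0],
    [0,5,0,0,0,0,0],
  ],
)

```text
time_s: 9.83
ee_pos: [0.6099, -0.0422, 0.0226]
ee_rot: [-3.13, -0.25, 0.016]
contact_force: [0.3, 0.9, 0.5]
width: -0.0001
finger_force: 0.3
```

Emit:
servo_tool(
  increments=[
    [0,5,0,0,0,0,0],
    [0,5,0,0,0,0,0],
    [0,5,0,0,0,0,0],
    [0,5,0,0,0,0,0],
    [0,5,0,0,0,0,0],
    [0,4,0,0,0,0,0],
    [0,3,0,0,0,0,0],
    [0,0,0,0,0,0,0],
  ],
)

```text
time_s: 10.5
ee_pos: [0.6148, -0.0742, 0.0223]
ee_rot: [-3.131, -0.249, 0.017]
contact_force: [-0.4, -0.1, -0.1]
width: 0.0001
finger_force: 0.0
```

```bash
python3 - <<'E'
from h import *
R=np.array([[.987,.16],[-.16,.987]]); T=np.array([.615,-.0585])-.031*R[1]-.004*R[0]
tooldelta([*T,.0215],.16); print(get_obs()['contact_force'])
im=save('side','g2.png')
cv2.imwrite('pics/side6.png',cv2.resize(im[160:340,170:410,::-1],None,fx=3,fy=3))
E
```

```text
t 10.5 pos [ 0.6148 -0.0742  0.0223] yaw 0.159 tool d mm [-1.3 15.5  0.8] rot [-0.001  0.011 -0.001]
[-0.36009138 -0.12079424 -0.06354287]
```

View pics/side6.png

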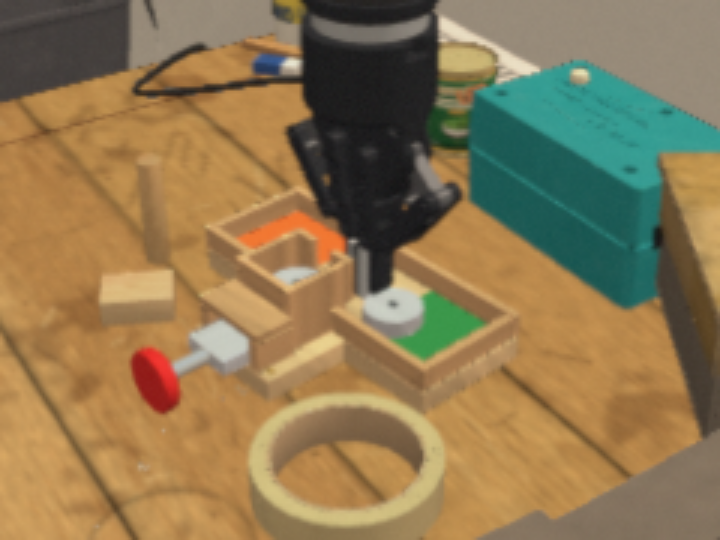

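The blank is at crop (393,305), partly over the green floor and still flat. I'll compute what's left.

```bash
python3 - <<'E'
from h import *
R=np.array([[.987,.16],[-.16,.987]]); b=ray('side',(301,261.5),.028)
print(b, R@(b[:2]-[.6245,-.1221]))
E
```

```text
[ 0.6151795  -0.10235578  0.028     ] [-0.00604026  0.02097883]
```

Emit:
servo_tool(
  increments=[
    [0,4,0,0,0,0,0],
    [0,4,0,0,0,0,0],
    [0,4,0,0,0,0,0],
    [0,3,0,0,0,0,0],
    [0,3,0,0,0,0,0],
    [0,0,0,0,0,0,0],
    [0,-5,0,0,0,0,0],
    [0,-5,0,0,0,0,0],
  ],
)

```text
time_s: 11.22
ee_pos: [0.6159, -0.0809, 0.0223]
ee_rot: [-3.13, -0.25, 0.017]
contact_force: [0.5, 0.7, -0.4]
width: -0.0002
finger_force: 0.0
```

Emit:
servo_tool(
  increments=[
    [0,0,-20,0,0,0,0],
    [0,0,-20,0,0,0,0],
    [0,0,-20,0,0,0,0],
    [0,0,-25,0,0,0,0],
    [0,0,-25,0,0,0,0],
    [-25,0,-10,0,0,0,0],
    [-30,0,0,0,0,0,0],
    [-30,0,0,0,0,0,0],
  ],
)

```text
time_s: 11.88
ee_pos: [0.5333, -0.0932, 0.1443]
ee_rot: [-3.13, -0.253, 0.013]
contact_force: [-0.7, -0.5, -1.2]
width: 0.0001
finger_force: 0.0
```

Emit:
servo_tool(
  increments=[
    [-30,0,0,0,0,0,0],
    [-30,0,0,0,0,0,0],
    [-30,0,0,0,0,0,0],
    [-20,0,0,0,0,0,0],
    [0,0,0,0,0,0,0],
    [0,0,0,0,0,0,0],
  ],
)

```text
time_s: 12.38
ee_pos: [0.4241, -0.1116, 0.1447]
ee_rot: [-3.13, -0.253, 0.018]
contact_force: [0.8, 0.3, 0.1]
width: -0.0001
finger_force: 0.0
```

```bash
python3 - <<'E'
from h import *
im=save('top','h1.png'); cv2.imwrite('pics/h3.png',cv2.resize(im[180:320,260:400,::-1],None,fx=4,fy=4))
o=get_obs();print(o['time_s'],o['ee_pos'],o['contact_force'])
im=save('side','h2.png'); blobs(im,(0,150,80),(6,255,255),'side',.022)
E
```

```text
12.4333 [ 0.42569264 -0.111335    0.14476687] [ 0.75299645 -0.26364156  0.84073197]
side px [221.5 285.9] box [214 276  16  22 243] xyz [ 0.4723 -0.0827  0.022 ]
```

View pics/h3.png

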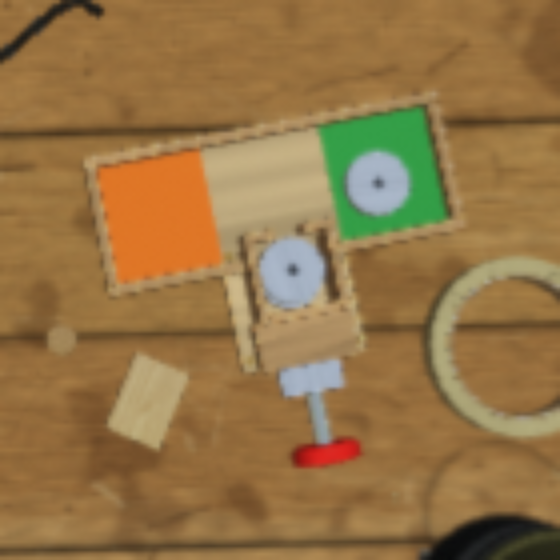

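The blank at crop (378,183) lies wholly on the green floor, whose centre is about (384,172), roughly 5 mm away. The button is out, the stack is in place and the bystanders haven't moved. Handing in.

```bash
python3 -c "from workcell import *; print(hand_in())"
```

```text
the job is handed in; nothing more can be done
None
```

I handed the job in: one blank was dispensed and lies inside the green bay, the button is back out, and in the last images the other two blanks and the bystanders look undisturbed; no verdict was returned.

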